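Ring for the packer and point out the two loaves to bag

ROBOT

A 6-joint arm with a two-finger parallel gripper is mounted at the origin on the work surface. World frame = base frame: x ahead of the robot, y to its left, z up, the work surface at z = 0. Lengths are in mm, angles in rad, forces in N, time in s.
With the tool pointing down it reaches from about 275 to 1000 mm from the base axis. Payload 8.4 kg.
Tool frame: the origin (TCP) lies at the very end of the fingers, on their centre line; the grasp point (between the pads) lies 19 mm behind it; z points along the fingers, y is the direction in which the jaws open and shut (so a half turn about z gives the same grasp; the last joint's range is limited). The gripper opens to 85 mm and grips with 20 to 120 N. Pads are 22 mm wide; open, the fingers measure 114 mm over their backs; the gripper's body (76 mm by 85 mm) begins 54 mm behind the grasp point. The pads swing forward as they close: fully open they stand 13 mm farther back than shut.
Start: joints at [-1.285, 0.353, 1.633, -0, 1.155, -0.002], TCP at [177.401, -599.297, 231.281] pointing down, gripper open.
Joint ranges: [-2.63, 2.63], [-0.92, 2.1], [0.06, 2.66], [-1.3, 4.44], [0, 2.69], [-3.02, 3.02]. Speed limits (rad/s): [2.22, 2.22, 2.79, 3.14, 3.14, 3.14].

INTERFACE

Orientations are given as [roll, pitch, yaw] about the fixed x, y, z axes, in that order (R = Rz(yaw) Ry(pitch) Rx(roll)).
In Python, from rig import r, vision gives the robot as it stands.
- The arm moves only by the tool move_arm, never from a script. Its argument "series" is text: rows parted by semicolons, each of 7 numbers parted by spaces: the closure, from -1 (fully open) to 1 (shut), then the shift along the tool's x, y, z in units of 40 mm (1.0 is 40 mm), then the turn, a rotation vector about the tool's x, y, z in degrees. In form: grip tx ty tz ax ay az; .... A call has 1 to 20 rows; each row shifts and turns the pose as measured when the row begins, along the tool's axes as they then stand; what a row does not reach is not made up. A row lasts 1/8 s, in which the tool goes at most 62.5 mm and 10.7 degrees, less where a joint would pass 70% of its speed; a pose out of reach is approached as far as the arm can. A call is refused whole if a number of a shift passes 1 or a number of a turn 10.7, either way. A call with a gripper value outside its range is refused whole. The fingers move at their own pace and stop on an object; "grip_force" is the grip in N (left out, the last holds). Time passes only in rows, so rows that do not move let the fingers close. It gives the time, the measured TCP pose, the force and the opening at its end, in the units of the state.
- r.sense(): the state, without advancing time (a new reading comes with each control period).
- vision.grab_frame(name): name is "scene" or "top" or "wrist"; returns the picture (420x560x3 uint8, red, green, blue); there is no depth.
- vision.camera_params(name): a dict with "fx", "fy", "cx", "cy" (pixels), "k1" (the pictures are not rectified: a ray, as slopes to the right and down, at radius r is drawn at 1 + k1 r^2 times it, then the intrinsics apply), "position" and "rotation" of the camera in the world. Camera axes: x right, y up, looking along -z (the intrinsics and any distortion apply to the point x, -y, -z); pixel columns grow to the right and rows downward; lengths in mm; the calibration is good to about 2 mm. A picture is of the moment at which its call begins: read the wrist's pose just before it. camera_params takes no time and is no camera call; for the wrist camera it gives the pose at the moment of the call.
- r.sign_off(): hands the job in, once; it reports no verdict.
The state is a dict: "clock": time; "qpos": joint angles; "qvel": joint speeds; "joint_efforts": joint torques, N m; "eef_pos": TCP position; "tcp_rot": TCP orientation; "contact_force": force on the tool from outside, world axes, zero at the start; "wrist_torque": the same for the moment, N m; "opening": opening from 0.0 (shut) to 1.0 (fully open).
Only numpy, scipy, OpenCV 4.12 (cv2) and the standard library are available. Lean on these libraries where they do the work, as an engineer would, in place of code of your own. Each camera call takes 0.05 s, during which the arm holds its last target. There are 200 camera calls.

TASK

Ring the counter bell for the packer by pressing its plunger right down and letting it up again, then show which loaves on the tray are sold: point at the tin loaf, and after it at the smaller of the two round loaves, keeping the fingertips a few centimetres above the middle of each for at least two seconds. Finish still pointing at the small round loaf. This is unwrapped food: touch no bread, and leave everything else on the counter where it is.

Things in the scene. Friction and masses are not known exactly. Their poses are not given: they have to be found in the camera images.
- plunger_top (a point): Top of the counter bell's steel plunger, a button 19 mm across on the axis of a fixed steel dome bell (86 mm across at its black foot, dome top 46 mm above the counter). The plunger's top stands 64 mm above the counter at rest. The bell stands on the counter beside the tray's left or right end; a jar or cup up to 95 mm high stands about 0.12 m from it (centres).
- plunger (a joint): Travel of the bell's plunger in m: 0 up (at rest), 0.006 right down. Sprung: about 4 N holds it right down; it comes up by itself when let go.
- tin_loaf: Origin: centre of its underside, z up, resting on the tray. Crust-brown like every bread here. The tin loaf: the only straight-sided block-shaped bread on the tray, 142 mm (its x) by 88 mm (its y), 90 mm high, with one pale slash along its slightly overhanging crown.
- small_round: Origin: centre of its underside, z up, resting on the tray. Crust-brown like every bread here. The smaller of the two round loaves on the tray: dome 114 mm across and 62 mm high, crossed pale slashes on top.
- large_round: Origin: centre of its underside, z up, resting on the tray. Crust-brown like every bread here. The larger of the two round loaves: dome 164 mm across and 82 mm high, crossed pale slashes on top. Not sold.
- batard: Origin: centre of its underside, z up, resting on the tray. Crust-brown like every bread here. Batard: pointed oval loaf, 164 mm (its x) by 82 mm, 66 mm high. Not sold.
- half_baguette: Origin: centre of its underside, z up, resting on the tray. Crust-brown like every bread here. Half baguette: slim loaf 166 mm (its x) by 58 mm, 49 mm high. Not sold.
- ring_loaf: Origin: centre of its underside, z up, resting on the tray. Crust-brown like every bread here. Ring-shaped loaf, 162 mm across with a 58 mm hole, 52 mm high. Not sold.
- tray: Fixed low aluminium display tray, 390 mm (its x) by 560 mm (its y), rim 25 mm high. Origin: centre of its underside, on the counter; its floor is 3 mm above that. The six breads lie on it in two rows of three, in any order and turned any way.
- honey_jar: Honey jar with a brass-coloured lid, 68 mm across, 95 mm high, standing beside the tray's left or right end. Origin: centre of its underside. To be left alone.
- jam_jar: Dark red jam jar with a white lid, 66 mm across, 85 mm high, beside the tray's left or right end. Origin: centre of its underside. To be left alone.
- tip_cup: Empty white cup for tips, 72 mm across, 85 mm high, beside the tray's left or right end. Origin: centre of its underside. To be left alone.
Mind the look-alikes: they are no part of the job. What is shaped like the tin_loaf but blue is not meant.

How it is judged (in metres and radians):
On the way, in this order (a step that is already met when the one before it is completed fails the run):
1. the bell's plunger is pressed down (at least 4.5 of its 6 mm) (value of joint plunger above 0.0045 m), for 0.05 s.
2. the plunger is let up again (value of joint plunger below 0.0015 m), for 0.1 s.
3. the robot points at the tin loaf from above for two seconds (horizontal distance between the grasp point and tin_loaf below 0.035 m and z of the grasp point in the frame of tin_loaf between 0.1 and 0.195 m), for 2 s.
4. the robot points at the small round loaf from above for two seconds (horizontal distance between the grasp point and small_round below 0.035 m and z of the grasp point in the frame of small_round between 0.072 and 0.167 m), for 2 s.
At the end, for the whole second after the job is handed in: The gripper is still pointing at the small round loaf: its grasp point within 35 mm of the loaf's middle seen from above and 10 to 105 mm above its top; the bell's plunger is up (within 1.5 mm); every bread is within 10 mm and the jars and the cup within 15 mm of where they were (all of step 4 and value of joint plunger below 0.0015 m and distance of each of tin_loaf, small_round, large_round, batard, half_baguette, ring_loaf from where it was at the start of the episode below 0.01 m and distance of each of honey_jar, jam_jar, tip_cup from where it was at the start of the episode below 0.015 m); the robot touches nothing.
It fails at once if the robot touches a bread (more than 0.3 N) (contact force between any of the fingers, the arm and tin_loaf above 0.3 N or contact force between any of the fingers, the arm and small_round above 0.3 N or contact force between any of the fingers, the arm and large_round above 0.3 N or contact force between any of the fingers, the arm and batard above 0.3 N or contact force between any of the fingers, the arm and half_baguette above 0.3 N or contact force between any of the fingers, the arm and ring_loaf above 0.3 N).
It fails at once if a bread is pushed or lifted more than 10 mm (distance of any of tin_loaf, small_round, large_round, batard, half_baguette, ring_loaf from where it was at the start of the episode above 0.01 m).
It fails at once if a jar or the cup is pushed or lifted more than 15 mm (distance of any of honey_jar, jam_jar, tip_cup from where it was at the start of the episode above 0.015 m).
It also fails if it takes over 51 s, if anything falls off the work surface, if the arm or the gripper's body presses on something with over 40 N, if the wrist force passes 120 N, or if a joint passes its speed limit or range.

## Working session

There is one attempt and no reset: what is moved stays moved. The work goes in short steps, Python scripts to look and compute and a tool call to move; the robot and the scene stay as the last step left them, time stands still between calls to the robot, and variables do not carry over. Pictures are saved under pics/ and viewed, about 8 in all and at most 12, crops included, and the job is handed in when it is done.

Besides the shell and the picture viewer there is one more tool, called after "Emit:" in YAML: its name, and indented under it one key for each argument. move_arm: Moves the arm, as the interface text tells. Its arguments: {"type":"object","properties":{"series":{"type":"string"},"grip_force":{"type":"number"}},"required":["series"]}

```bash
mkdir -p pics; cat > h.py <<'E'
import numpy as np, cv2
from rig import r, vision
def ray(c,u,v):
    p=cv2.undistortPoints(np.array([[[u,v]]],float),np.array([[c['fx'],0,c['cx']],[0,c['fy'],c['cy']],[0,0,1]],float),np.array([c['k1'],0,0,0.]))[0,0]
    return np.array(c['position'],float),np.array(c['rotation'],float)@np.array([p[0],-p[1],-1])
def hit(c,u,v,z):
    o,d=ray(c,u,v); return o+d*(z-o[2])/d[2]
def save(n,f): cv2.imwrite(f'pics/{f}.png',cv2.cvtColor(n,cv2.COLOR_RGB2BGR))
E
python3 - <<'E'
from h import *
for n in ('scene','top'):
    save(vision.grab_frame(n),n+'0'); c=vision.camera_params(n); print(n,c['position'],np.round(c['rotation'],3).tolist(),c['fx'],c['k1'])
s=r.sense(); print(s['clock'],s['eef_pos'],s['tcp_rot'],s['opening'])
E
```

```text
scene [925.19348248 671.95412834 646.17426398] [0.972, -0.025, 2.522] 393.405690053061 -0.0772765630369003
top [ 336.55177151  -12.1448488  1389.94801629] [0.064, -0.003, -1.542] 452.6560899173729 -0.038085833816193855
0.1 [ 177.28997799 -598.89405302  230.6271512 ] [-3.14035419e+00  8.95899522e-07  2.87817434e-01] 1.0010814193980473
```

View pics/top0.png

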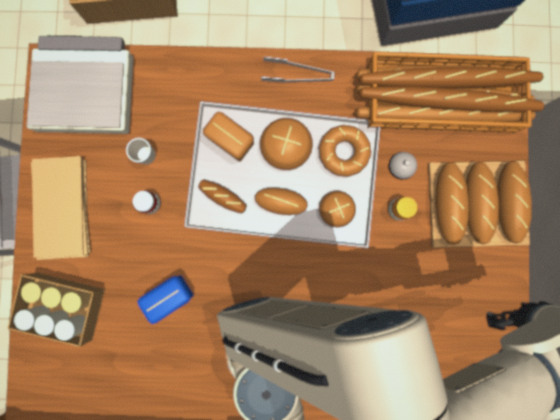

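View pics/scene0.png

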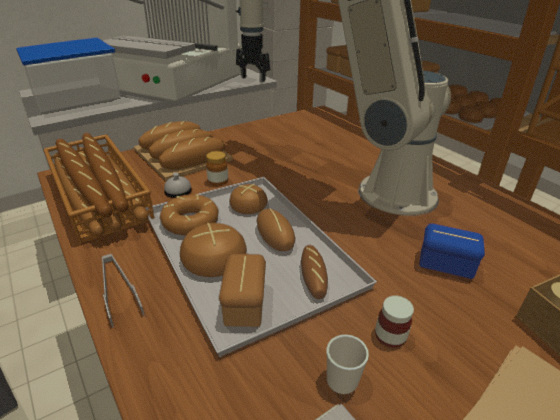

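Top view, candidates: the tin loaf is at (228,136), and its look-alike is the blue block at (165,299). The small round is at (337,209) and the large round, not sold, at (286,143). The bell is at (403,165), with the honey jar at (404,208) and other breads off the tray. I choose the tin at (228,136), the small round at (337,209) and the bell at (403,165).

```bash
python3 - <<'E'
s=open('h.py').read()
s=s.replace("np.array(c['rotation'],float)@","Rotation.from_euler('xyz',c['rotation']).as_matrix()@").replace("from rig","from scipy.spatial.transform import Rotation\nfrom rig")
open('h.py','w').write(s)
E
python3 - <<'E'
from h import *
im=vision.grab_frame('top'); c=vision.camera_params('top')
for p in [(202,103),(378,122),(369,246),(187,229)]: print('tray',hit(c,*p,25).round(0))
hsv=cv2.cvtColor(im,cv2.COLOR_RGB2HSV)
m=((hsv[...,1]>90)*255).astype(np.uint8); t=np.zeros_like(m)
cv2.fillPoly(t,[np.array([(207,109),(372,127),(364,240),(193,223)])],255)
m=cv2.morphologyEx(m&t,cv2.MORPH_CLOSE,np.ones((5,5)))
H={}
n,l,st,ce=cv2.connectedComponentsWithStats(m)
for i in range(1,n):
    if st[i,4]>200: print(ce[i].round(1),st[i],[hit(c,*ce[i],z).round(0)[:2].tolist() for z in (30,50,85)])
g=cv2.cvtColor(im,cv2.COLOR_RGB2GRAY)
print('bell',hit(c,403,165,20),hit(c,404,161,64),'honey',hit(c,404,208,95))
x=cv2.resize(im[85:255,185:435],(800,544),interpolation=cv2.INTER_CUBIC); save(x,'crop1')
E
```

```text
tray [754. 224.  25.]
tray [ 711. -319.   25.]
tray [ 330. -297.   25.]
tray [365. 253.  25.]
[228.3 135.3] [ 204  112   49   48 1331] [[654.0, 138.0], [650.0, 136.0], [641.0, 132.0]]
[285.9 143.5] [ 261  119   51   50 2044] [[634.0, -38.0], [630.0, -37.0], [622.0, -37.0]]
[344.7 150.3] [ 319  125   52   51 1726] [[619.0, -217.0], [614.0, -214.0], [607.0, -209.0]]
[222.  195.9] [199 180  47  33 712] [[468.0, 151.0], [466.0, 148.0], [463.0, 144.0]]
[280.9 200.8] [ 255  188   52   27 1032] [[458.0, -28.0], [457.0, -27.0], [454.0, -27.0]]
[336.9 208.6] [320 191  35  36 976] [[440.0, -197.0], [438.0, -195.0], [436.0, -190.0]]
bell [ 580.6797137  -398.98290257   20.        ] [ 584.93093511 -389.44641224   64.        ] honey [ 442.41464656 -381.89733391   95.        ]
```

View pics/crop1.png

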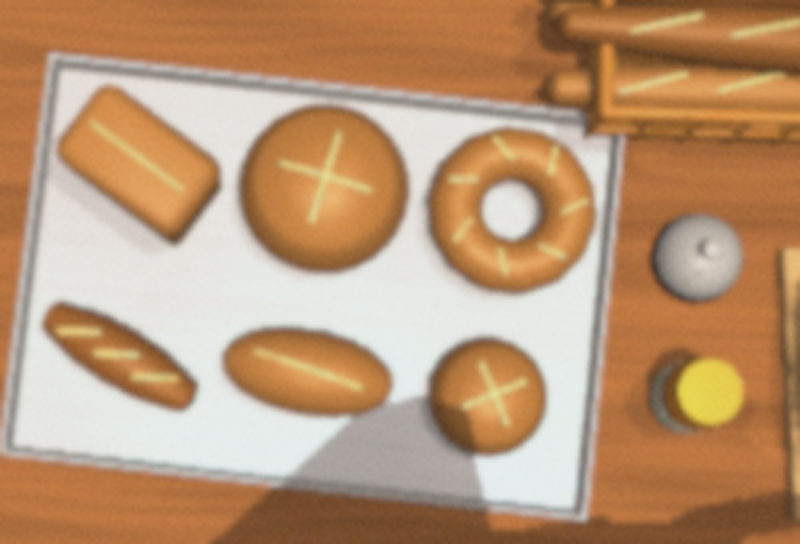

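The crop confirms the choice: block with one slash at crop (137,155), small cross-slashed round at (490,395), and bell with its plunger at (707,247). Next I work out the approach.

```bash
cat >> h.py <<'E'
def go(x,y,z):
    s=r.sense(); R=Rotation.from_euler('xyz',s['tcp_rot']).as_matrix(); d=np.array([x,y,z])-s['eef_pos']
    print('t',s['clock'],'pos',np.round(s['eef_pos'],1),'rot',np.round(s['tcp_rot'],3),'F',np.round(s['contact_force'],1),'units',np.round(R.T@d/40,3))
E
python3 - <<'E'
from h import *
c=vision.camera_params('top')
f=lambda u,v,z: hit(c,185+u/3.2-.34,85+v/3.2-.34,z).round(0)
print('plunger',f(707,247,64),'foot',f(698,257,15),'honey',f(710,392,95)); print('tin slash',f(137,155,93),'sr cross',f(494,394,65))
b=f(707,247,64); go(b[0],b[1],190)
E
```

```text
plunger [ 583. -394.   64.] foot [ 582. -400.   15.] honey [ 445. -389.   95.]
tin slash [646. 134.  93.] sr cross [ 440. -199.   65.]
t 0.15 pos [ 177.3 -598.9  230.7] rot [-3.141 -0.     0.288] F [-0.1  0.2 -0.9] units [11.179 -2.033  1.021]
```

Emit:
move_arm:
  series: "1 0.8 -0.15 0; 1 0.8 -0.15 0; 1 0.8 -0.15 0"

```text
validation failed for argument at $.se...
```

Emit:
move_arm:
  series: "1 0.8 -0.15 0 0 0 0; 1 0.8 -0.15 0 0 0 0; 1 0.8 -0.15 0 0 0 0; 1 0.8 -0.15 0 0 0 0; 1 0.8 -0.15 0 0 0 0; 1 0.8 -0.15 0 0 0 0; 1 0.8 -0.15 0 0 0 0; 1 0.8 -0.15 0 0 0 0; 1 0.8 -0.15 0.1 0 0 0; 1 0.8 -0.15 0.1 0 0 0; 1 0.8 -0.15 0.2 0 0 0; 1 0 0 0 0 0 0; 1 0 0 0 0 0 0"

```text
clock: 1.78
eef_pos: [504.2, -429.4, 210.4]
tcp_rot: [-3.135, 0.003, 0.287]
contact_force: [0.7, 0.0, 0.4]
opening: 0.001
```

```bash
python3 - <<'E'
from h import *
go(583,-395,190)
c=vision.camera_params('wrist'); save(vision.grab_frame('wrist'),'w1'); print(c)
E
```

```text
t 1.775 pos [ 504.2 -429.4  210.4] rot [-3.135e+00  3.000e-03  2.870e-01] F [0.7 0.  0.4] units [ 2.133 -0.265  0.507]
{'fx': 372.89217545582204, 'fy': 372.89217545582204, 'cx': 285.0951300463796, 'cy': 211.40273420329038, 'k1': -0.004976217989727717, 'position': array([ 575.83033297, -409.91172854,  353.44703511]), 'rotation': array([-0.29739828,  0.00577698, -1.28485431])}
```

View pics/w1.png

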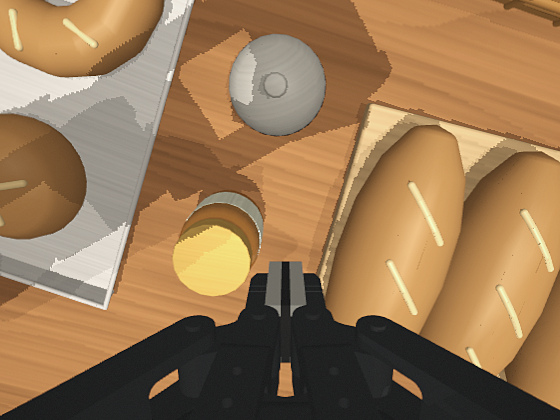

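The wrist view shows the bell with its plunger at (275,85), the honey jar lid at (212,260), and the shut fingertips at (285,270).

```bash
python3 - <<'E'
from h import *
c=vision.camera_params('wrist'); p=hit(c,275,85,64); print(p,hit(c,212,260,95)); go(p[0],p[1],120)
E
```

```text
[ 581.40190006 -398.80231724   64.        ] [ 446.76884793 -388.64814745   95.        ]
t 1.825 pos [ 504.2 -429.4  210.4] rot [-3.135e+00  2.000e-03  2.860e-01] F [ 0.   0.7 -0.1] units [ 2.074 -0.175  2.257]
```

Emit:
move_arm:
  series: "1 0.7 -0.07 0.3 0 0 0; 1 0.7 -0.07 0.5 0 0 0; 1 0.7 -0.07 0.7 0 0 0; 1 0 0 0.7 0 0 0; 1 0 0 0 0 0 0; 1 0 0 0 0 0 0; 1 0 0 0 0 0 0"

```text
clock: 2.7
eef_pos: [586.2, -398.2, 121.5]
tcp_rot: [-3.138, -0.001, 0.281]
contact_force: [-1.2, 0.4, 0.6]
opening: -0.002
```

```bash
python3 - <<'E'
from h import *
go(582,-397,70)
E
```

```text
t 2.7 pos [ 586.2 -398.2  121.5] rot [-3.138e+00 -1.000e-03  2.810e-01] F [-1.2  0.4  0.6] units [-0.094 -0.052  1.286]
```

Emit:
move_arm:
  series: "1 -0.1 -0.05 0.4 0 0 0; 1 0 0 0.4 0 0 0; 1 0 0 0.4 0 0 0; 1 0 0 0 0 0 0; 1 0 0 0 0 0 0; 1 0 0 0 0 0 0"

```text
clock: 3.45
eef_pos: [581.4, -397.9, 71.3]
tcp_rot: [-3.139, -0.002, 0.28]
contact_force: [0.4, 0.5, 0.4]
opening: -0.001
```

```bash
python3 - <<'E'
from h import *
go(582,-397,58)
c=vision.camera_params('wrist'); im=vision.grab_frame('wrist'); save(cv2.resize(im[130:330,160:410],(750,600)),'w2')
E
```

```text
t 3.45 pos [ 581.4 -397.9   71.3] rot [-3.139e+00 -2.000e-03  2.800e-01] F [0.4 0.5 0.4] units [ 0.019 -0.017  0.333]
```

View pics/w2.png

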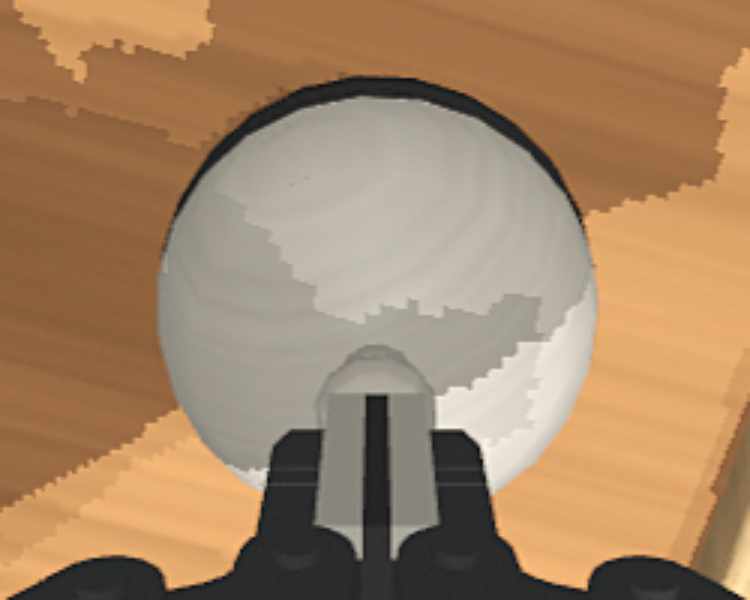

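```bash
python3 - <<'E'
from h import *
c=vision.camera_params('wrist')
for v,z in((345,64),(393,71.3),(403,63)):
    p=hit(c,160+376/3,130+v/3,z); print(p); go(p[0],p[1],58)
p=hit(c,160+376/3,130+76/3,2);print('foot front',p); go(*p)
E
```

```text
[ 594.06680448 -395.20029522   64.        ]
t 3.5 pos [ 581.5 -398.    71.5] rot [-3.14e+00 -2.00e-03  2.80e-01] F [ 0.5 -0.4 -0.9] units [0.32  0.02  0.338]
[ 589.97744807 -396.37941894   71.3       ]
t 3.5 pos [ 581.5 -398.    71.5] rot [-3.14e+00 -2.00e-03  2.80e-01] F [ 0.5 -0.4 -0.9] units [0.213 0.02  0.338]
[ 584.81277827 -397.85372513   63.        ]
t 3.5 pos [ 581.5 -398.    71.5] rot [-3.14e+00 -2.00e-03  2.80e-01] F [ 0.5 -0.4 -0.9] units [0.079 0.02  0.337]
foot front [ 622.82698152 -386.89859342    2.        ]
t 3.5 pos [ 581.5 -398.    71.5] rot [-3.14e+00 -2.00e-03  2.80e-01] F [ 0.5 -0.4 -0.9] units [1.065 0.022 1.739]
```

Emit:
move_arm:
  series: "1 0.08 0 0.15 0 0 0; 1 0 0 0.12 0 0 0; 1 0 0 0.1 0 0 0; 1 0 0 0 0 0 0; 1 0 0 0 0 0 0"

```text
clock: 4.12
eef_pos: [585.7, -397.4, 57.9]
tcp_rot: [-3.141, -0.003, 0.28]
contact_force: [-0.8, 1.1, 2.5]
opening: 0.002
```

Emit:
move_arm:
  series: "1 0 0 0.06 0 0 0; 1 0 0 0 0 0 0; 1 0 0 0 0 0 0"

```text
clock: 4.5
eef_pos: [585.8, -397.4, 58.1]
tcp_rot: [-3.141, -0.003, 0.28]
contact_force: [0.1, 1.2, 3.3]
opening: -0.001
```

Emit:
move_arm:
  series: "1 0 0 0.12 0 0 0; 1 0 0 0.12 0 0 0; 1 0 0 0.12 0 0 0"

```text
clock: 4.88
eef_pos: [586.1, -397.7, 56.6]
tcp_rot: [3.141, -0.003, 0.28]
contact_force: [-15.5, 10.3, 45.9]
opening: -0.005
```

46 N against a bell stop at z≈57 means the plunger is fully down. Now I release it and lift.

Emit:
move_arm:
  series: "1 0 0 -0.3 0 0 0; 1 0 0 -0.5 0 0 0; 1 0 0 -0.8 0 0 0; 1 0 0 -0.8 0 0 0; 1 0 0 -0.6 0 0 0; 1 0 0 0 0 0 0; 1 0 0 0 0 0 0"

```text
clock: 5.75
eef_pos: [585.7, -398.0, 180.5]
tcp_rot: [3.141, -0.004, 0.28]
contact_force: [-0.4, -0.1, -0.4]
opening: -0.0
```

```bash
python3 - <<'E'
from h import *
go(647,135,160)
im=vision.grab_frame('wrist'); c=vision.camera_params('wrist'); save(im,'w3')
E
```

```text
t 5.75 pos [ 585.7 -398.   180.5] rot [ 3.141 -0.004  0.28 ] F [-0.4 -0.1 -0.4] units [  5.153 -12.384   0.522]
```

View pics/w3.png

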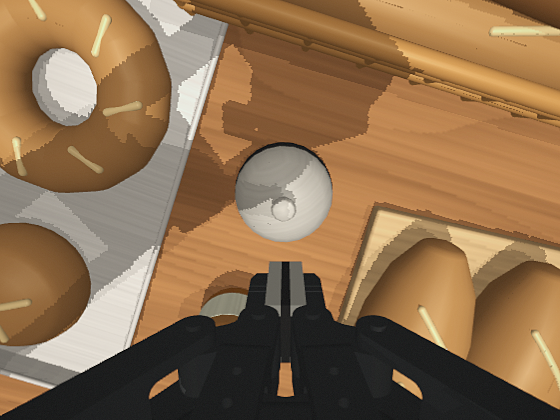

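The plunger at (284,208) stands up again and nothing else has moved. Moving to the tin loaf.

Emit:
move_arm:
  series: "1 0.35 -0.85 0 0 0 0; 1 0.35 -0.85 0 0 0 0; 1 0.35 -0.85 0 0 0 0; 1 0.35 -0.85 0 0 0 0; 1 0.35 -0.85 0 0 0 0; 1 0.35 -0.85 0 0 0 0; 1 0.35 -0.85 0 0 0 0; 1 0.35 -0.85 0 0 0 0; 1 0.35 -0.85 0 0 0 0; 1 0.35 -0.85 0 0 0 0; 1 0.35 -0.85 0 0 0 0; 1 0 0 0 0 0 0; 1 0 0 0 0 0 0"

```text
clock: 7.42
eef_pos: [624.1, 17.1, 163.6]
tcp_rot: [-3.131, 0.017, 0.279]
contact_force: [1.1, 0.5, 0.1]
opening: 0.001
```

```bash
python3 - <<'E'
from h import *
go(647,135,134)
im=vision.grab_frame('wrist'); save(im,'w4')
E
```

```text
t 7.425 pos [624.1  17.1 163.6] rot [-3.131  0.017  0.279] F [1.1 0.5 0.1] units [ 1.373 -2.669  0.743]
```

View pics/w4.png

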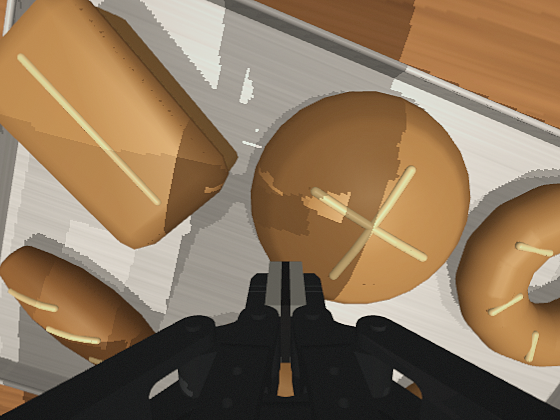

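The tin loaf is at upper left, with its slash from (20,57) to (157,204), centre (88,130). The large round is ahead of the fingers.

```bash
python3 - <<'E'
from h import *
c=vision.camera_params('wrist'); p=hit(c,88,130,93); print(p); go((p[0]+646)/2,(p[1]+134)/2,134)
E
```

```text
[647.07723477 138.95671698  93.        ]
t 7.475 pos [624.1  17.  163.6] rot [-3.131  0.017  0.278] F [ 0.4 -0.3  0.3] units [ 1.373 -2.711  0.745]
```

Emit:
move_arm:
  series: "1 0.3 -0.6 0 0 0 0; 1 0.4 -0.7 0 0 0 0; 1 0.4 -0.7 0 0 0 0; 1 0.2 -0.6 0 0 0 0; 1 0 0 0.3 0 0 0; 1 0 0 0 0 0 0; 1 0 0 0 0 0 0"

```text
clock: 8.35
eef_pos: [645.8, 124.7, 149.0]
tcp_rot: [-3.132, 0.021, 0.269]
contact_force: [-0.2, -1.0, -0.3]
opening: 0.0
```

```bash
python3 - <<'E'
from h import *
go(646.5,136,134)
E
```

```text
t 8.35 pos [645.8 124.7 149. ] rot [-3.132  0.021  0.269] F [-0.2 -1.  -0.3] units [ 0.101 -0.264  0.375]
```

Emit:
move_arm:
  series: "1 0.1 -0.27 0.3 0 0 0; 1 0 0 0 0 0 0; 1 0 0 0 0 0 0; 1 0 0 0 0 0 0; 1 0 0 0 0 0 0; 1 0 0 0 0 0 0; 1 0 0 0 0 0 0; 1 0 0 0 0 0 0; 1 0 0 0 0 0 0; 1 0 0 0 0 0 0; 1 0 0 0 0 0 0; 1 0 0 0 0 0 0; 1 0 0 0 0 0 0; 1 0 0 0 0 0 0; 1 0 0 0 0 0 0; 1 0 0 0 0 0 0; 1 0 0 0 0 0 0; 1 0 0 0 0 0 0; 1 0 0 0 0 0 0; 1 0 0 0 0 0 0"

```text
clock: 10.85
eef_pos: [646.9, 135.5, 136.8]
tcp_rot: [-3.133, 0.02, 0.267]
contact_force: [0.1, 0.0, -0.3]
opening: -0.002
```

```bash
python3 - <<'E'
from h import *
go(440,-197,160)
im=vision.grab_frame('wrist'); save(im,'w5')
E
```

```text
t 10.85 pos [646.9 135.5 136.8] rot [-3.133  0.02   0.267] F [ 0.1  0.  -0.3] units [-7.192  6.649 -0.494]
```

View pics/w5.png

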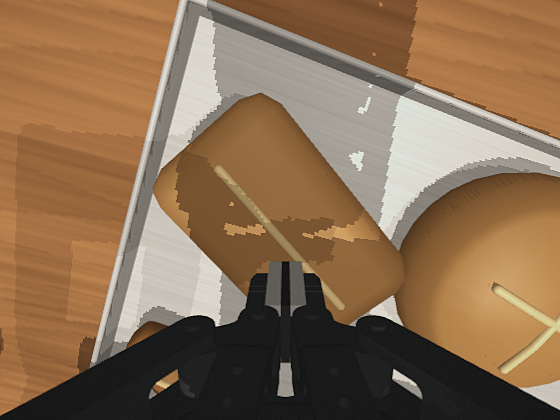

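The fingers stand over the tin loaf. Its slash runs from (218,168) to (343,308), centre (280,238). I'll check the offset.

```bash
python3 - <<'E'
from h import *
print(hit(vision.camera_params('wrist'),280,238,93)); go(440,-197,160)
E
```

```text
[647.4188542  138.18997909  93.        ]
t 10.9 pos [646.9 135.5 136.8] rot [-3.133  0.02   0.267] F [ 0.8  0.  -0.5] units [-7.192  6.65  -0.494]
```

Emit:
move_arm:
  series: "1 0 0 0 0 0 0; 1 0 0 -0.7 0 0 0; 1 0 0 -0.7 0 0 0; 1 -0.6 0.55 0 0 0 0; 1 -0.6 0.55 0 0 0 0; 1 -0.6 0.55 0 0 0 0; 1 -0.6 0.55 0 0 0 0; 1 -0.6 0.55 0 0 0 0; 1 -0.6 0.55 0 0 0 0; 1 -0.6 0.55 0 0 0 0; 1 -0.6 0.55 0 0 0 0; 1 -0.6 0.55 0 0 0 0; 1 -0.6 0.55 0 0 0 0; 1 0 0 0 0 0 0; 1 0 0 0 0 0 0"

```text
clock: 12.78
eef_pos: [470.4, -147.9, 198.5]
tcp_rot: [-3.134, 0.016, 0.268]
contact_force: [-0.9, -0.3, 0.5]
opening: 0.005
```

```bash
python3 - <<'E'
from h import *
go(440,-197,110)
im=vision.grab_frame('wrist'); save(im,'w6')
E
```

```text
t 12.775 pos [ 470.4 -147.9  198.5] rot [-3.134  0.016  0.268] F [-0.9 -0.3  0.5] units [-1.022  0.999  2.223]
```

View pics/w6.png

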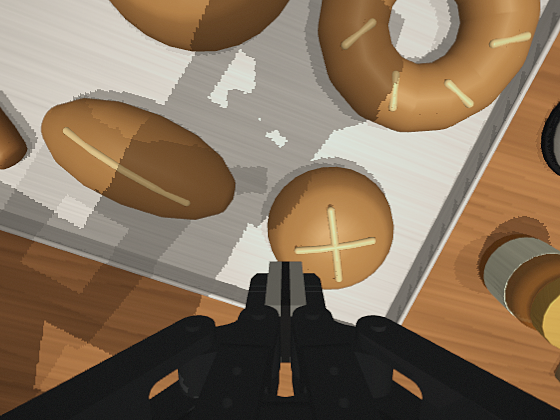

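The small round's cross is at (335,244). The batard, ring loaf and honey jar are undisturbed.

```bash
python3 - <<'E'
from h import *
p=hit(vision.camera_params('wrist'),335,244,65); print(p); go((p[0]+440)/2,(p[1]-198)/2,110)
E
```

```text
[ 442.62345105 -196.45076238   65.        ]
t 12.825 pos [ 470.5 -147.8  198.5] rot [-3.134  0.017  0.268] F [0.4 0.1 0. ] units [-0.993  1.016  2.221]
```

Emit:
move_arm:
  series: "1 -0.5 0.5 0.4 0 0 0; 1 -0.5 0.5 0.5 0 0 0; 1 0 0 0.5 0 0 0; 1 0 0 0.5 0 0 0; 1 0 0 0 0 0 0; 1 0 0 0 0 0 0"

```text
clock: 13.58
eef_pos: [445.3, -194.6, 121.9]
tcp_rot: [-3.136, 0.013, 0.275]
contact_force: [0.6, -0.5, 0.3]
opening: -0.002
```

```bash
python3 - <<'E'
from h import *
go(441,-197,110)
E
```

```text
t 13.575 pos [ 445.3 -194.6  121.9] rot [-3.136  0.013  0.275] F [ 0.6 -0.5  0.3] units [-0.115  0.032  0.3  ]
```

Emit:
move_arm:
  series: "1 -0.1 0 0.25 0 0 0; 1 0 0 0 0 0 0; 1 0 0 0 0 0 0; 1 0 0 0 0 0 0; 1 0 0 0 0 0 0; 1 0 0 0 0 0 0; 1 0 0 0 0 0 0; 1 0 0 0 0 0 0; 1 0 0 0 0 0 0; 1 0 0 0 0 0 0; 1 0 0 0 0 0 0; 1 0 0 0 0 0 0; 1 0 0 0 0 0 0; 1 0 0 0 0 0 0; 1 0 0 0 0 0 0; 1 0 0 0 0 0 0; 1 0 0 0 0 0 0; 1 0 0 0 0 0 0; 1 0 0 0 0 0 0; 1 0 0 0 0 0 0"

```text
clock: 16.08
eef_pos: [442.5, -195.8, 113.2]
tcp_rot: [-3.138, 0.011, 0.275]
contact_force: [-0.1, 0.2, 0.2]
opening: 0.003
```

```bash
python3 - <<'E'
from h import *
go(441,-197,110)
save(vision.grab_frame('scene'),'s2')
E
```

```text
t 16.075 pos [ 442.5 -195.8  113.2] rot [-3.138  0.011  0.275] F [-0.1  0.2  0.2] units [-0.042  0.019  0.081]
```

View pics/s2.png

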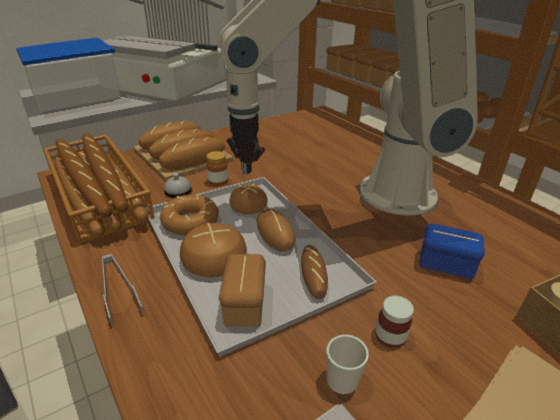

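Emit:
move_arm:
  series: "1 0 0 0 0 0 0; 1 0 0 0 0 0 0; 1 0 0 0 0 0 0; 1 0 0 0 0 0 0"

```text
clock: 16.62
eef_pos: [442.4, -195.8, 113.2]
tcp_rot: [-3.138, 0.011, 0.275]
contact_force: [0.3, 0.0, 0.2]
opening: -0.002
```

The fingertips at (247,172) hover above the small round at (249,199), and every other item is where it was in the first scene picture.

```bash
python3 -c "
from h import *
print(r.sign_off())"
```

```text
the job is handed in; nothing more can be done
None
```

I rang the bell, pointed at the tin loaf and then at the small round loaf, and handed the job in at about 16.6 s of the 51 s allowed. The arm is still pointing at the small round loaf; the hand-in reported no verdict.

- **Bell:** I pressed the plunger with the shut fingertips until it hit its stop, at tip height about 57 mm with about 46 N. After lifting, the wrist picture showed the plunger up again.
- **Tin loaf:** I held for about 2.5 s within about 3 mm of its middle, with the tip about 44 mm above its top.
- **Small round loaf:** I held for about 3 s within about 3 mm of its middle, with the tip at height 113 mm, about 48 mm above its top.

At the end the contact force read about zero. By eye, the last scene picture shows every bread, the jars and the cup where they started; I did not re-measure their positions.

Top and wrist views differed by about 5 mm, on the plunger and on the tin loaf. For the plunger I settled it with a close wrist look before pressing; for the tin loaf I took the mean and checked it from above. One move call was refused because its rows were too short, and nothing moved.

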